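Pack the cutting and stamping kit into its fitted tray

TASK

Pack the cutting and stamping kit into its wooden tray, ready to carry to the next class: the ring cutter over its round post, the plaster stamp standing foot down in its round socket, the ribbon loop tool lying in the notched rests with the broad rubber pad and the needle tool in the notched rests with the thin rubber strip, each with its working end (loop, needle) over the rubber and seated down in both notches. The kit lies loose on the near part of the worktop, in front of the robot; the boxwood modelling stick and the pencil lying among it are not part of the kit: leave them where they lie, and the tools at the back of the worktop too.

Things in the scene. Friction and masses are not known exactly. Their poses are not given: they have to be found in the camera images.
- ring_cutter: Tin ring cutter, an open plain ring 66 mm across and 30 mm tall, thin wall, opening at least 50 mm across, stands on the table. Origin: centre of its underside; z is up. Grasp across the outside. 30 g.
- stamp: Off-white plaster stamp, 52 mm tall: round foot 42 mm across (up to 24 mm high), above it a round knob about 30 mm across, from 24 to 52 mm. Stands on its foot. Origin: centre of its underside; z is up. Grasp the knob. 50 g.
- loop_tool: Ribbon loop tool, the one nearest the robot (others lie at the back of the worktop), 186 mm long, lying flat along its own y axis: pale wooden handle 12 to 13 mm thick from y = -25 to +93 mm, flat metal loop 31 mm wide at the other end (to y = -93 mm). Origin: middle of its length, on its underside; z is up. 22 g.
- needle_tool: Needle tool, the one nearest the robot (another lies at the back of the worktop), 152 mm long, lying along its own y axis: handle 10 mm thick from y = -24 to +76 mm, thin steel needle from there to y = -76 mm. Origin: middle of its length, on its underside; z is up. 12 g.
- boxwood_stick: Not of the kit: plain boxwood modelling stick without any metal, 200 mm long, 17 mm wide, 12 mm thick, along its own y axis. Origin: middle, on its underside.
- pencil: Not of the kit: pencil, 171 mm long, 7 to 8 mm thick, along its own y axis. Origin: middle, on its underside.
- cutter_post: Place of the ring cutter: wooden plate 106 mm square with a black rubber disc and a round post 36 mm across, tapering to 24 mm at its top, 41 mm above the origin. Origin: centre of the underside, z up. The rubber, where the ring stands, is 16 mm above the origin. The tray round the four places (235 x 278 mm, fixed) has a rim 20 mm above the table, level with or below every seat.
- stamp_socket: Place of the stamp: wooden plate 106 mm square fixed in the tray, with a round collar 86 mm across outside, 66 mm inside. Origin: centre of the underside, z up. The rubber floor inside, where the stamp stands, is 16 mm above the origin, the top of the collar 26 mm. The two square plates may swap places in the tray, and so may the two long beds.
- loop_bed: Bed of the loop tool: wood 214 x 66 mm, 14 mm thick, long along x; rests 12 mm thick, 50 mm wide, at x = -33 and +33 mm, each with a notch 16 mm wide at its bottom (z = 20 mm), 32 mm at its top (z = 33 mm); black rubber pad 46 mm wide under the loop, at +x, top z = 17 mm. Origin: underside, midway between rests. Seated tool: origin at x = 27 mm (12 mm either way is good), z = 20 mm, loop to +x.
- needle_bed: Bed of the needle tool: size, rests, axes, origin and heights as loop_bed, but a thin black rubber strip, 10 mm wide, under the needle at +x, and notches 13 mm wide at the bottom, 29 mm at the top. Seated tool: origin at x = 27 mm (12 mm either way is good), z = 20 mm, handle in both notches, needle to +x.

How it is judged:
By the outcome, as a careful person would: the job done as asked, in the order asked, and still so for the second after the job is handed in, with the robot touching nothing.
It also fails if it takes over 106 s, if anything falls off the work surface, if the arm or the gripper's body presses on something with over 40 N, if the wrist force passes 120 N, or if a joint passes its speed limit or range.

ROBOT

A 6-joint arm with a two-finger parallel gripper is mounted at the origin on a cart in front of the work surface, level with it; the furniture and walls round the work are solid. World frame = base frame: x ahead of the robot, y to its left, z up, the work surface at z = 0. Lengths are in m, angles in degrees, forces in N, time in s.
With the tool pointing down it reaches from about 0.25 to 0.725 m from the base axis. Payload 9.7 kg.
Tool frame: the origin (TCP) lies at the very end of the fingers, on their centre line; the grasp point (between the pads) lies 19 mm behind it; y points along the fingers, x is the direction in which the jaws open and shut, and the axes are right-handed (so a half turn about y gives the same grasp; the last joint's range is limited). The gripper opens to 85 mm and grips with 20 to 120 N. Pads are 22 mm wide; open, the fingers measure 114 mm over their backs; the gripper's body (76 mm by 85 mm) begins 54 mm behind the grasp point. The pads swing forward as they close: fully open they stand 13 mm farther back than shut.
Start: joints at [72.823, 4.979, 10.078, 95.1, 0, 90], TCP at [0.162, 0.525, 0.231] pointing down, gripper open.
Joint ranges: [-179.16, 179.16], [-48.56, 103.87], [-65.8, 70.77], [-126.05, 130.52], [-82.76, 87.17], [-180, 180]. Speed limits (degrees/s): [127.2, 127.2, 147.25, 180, 180, 180].

INTERFACE

Orientations are given as [roll, pitch, yaw] about the fixed x, y, z axes, in that order (R = Rz(yaw) Ry(pitch) Rx(roll)).
In Python, from workcell import bot gives the robot as it stands.
- The arm moves only by the shell command python3 -m jog 'ROWS' [FORCE]. ROWS is JSON, a list of rows, each a list of 7 numbers: the closure, from 0 (fully open) to 1 (shut), then the shift along the world's x, y, z in units of 25 mm (1.0 is 25 mm), then the turn, a rotation vector about the world's x, y, z in units of 5 degrees (1.0 is 5 degrees). A call has 1 to 5 rows; each row is the pose to reach, as a shift and turn from the pose commanded when the call began; what a row does not reach only later rows make up. A row lasts 1/10 s, in which the tool goes at most 50 mm and 8.59 degrees, less where a joint would pass 70% of its speed; a pose out of reach is approached as far as the arm can. A call with a gripper value outside its range is refused whole. The fingers move at their own pace and stop on an object; FORCE is the grip in N (left out, the last holds). Time passes only in rows, so rows that repeat a pose let the fingers close. It gives the time, the measured TCP pose, the force and the opening at its end, in the units of the state.
- bot.get_obs(): the state, without advancing time (a new reading comes with each control period).
- bot.camera(name): name is "scene" or "top" or "wrist"; returns (picture, depth): 400x640x3 uint8, red, green, blue; 400x640 float32, m along the optical axis (not along the pixel's ray), 0 where there is no reading.
- bot.camera_model(name): a dict with "fx", "fy", "cx", "cy" (pixels), "k1" (the pictures are not rectified: a ray, as slopes to the right and down, at radius r is drawn at 1 + k1 r^2 times it, then the intrinsics apply), "rvec" (rotation vector, rad) and "tvec" (3), from world to camera coordinates, as OpenCV has them; the wrist camera has in their place "tool_from_camera" (4x4, takes a point from camera to tool coordinates, whose origin is the TCP and whose axes are the tool frame's). Camera axes: x right, y down, z forward; pixel columns grow to the right and rows downward; lengths in m; the calibration is good to about 2 mm. A picture is of the moment at which its call begins: read the wrist's pose just before it. camera_model takes no time and is no camera call.
- bot.job_done(): hands the job in, once; it reports no verdict.
Trained networks look in the newest picture that a camera, given by its name, has taken for a name from the list of things; names that differ only in an ending like _2 or _b are one class to them, and where a whole thing is asked for, a point or a joint stands for the part that bears it (a point fixed in the world has none). Each returns a list of dicts, best first, with "conf" (0 to 1); they miss things now and then, are a little off and sometimes report something else, mostly with a low value. They report only what shows in the picture. A call takes as long as a camera call.
- bot.regions_of(camera, label): "pixels" (400x640 bool, what is visible of it) and "point" ([row, column] in pixels, amid what is visible of it).
The state is a dict: "time": time; "q": joint angles; "qd": joint speeds; "joint_efforts": joint torques, N m; "ee_pos": TCP position; "tcp_rot": TCP orientation; "wrist_force": force on the tool from outside, world axes, zero at the start; "torque": the same for the moment, N m; "opening": finger opening in m.
Only numpy, scipy, OpenCV 4.12 (cv2) and the standard library are available. Lean on these libraries where they do the work, as an engineer would, in place of code of your own. Each camera call takes 0.05 s, during which the arm holds its last target. There are 200 camera calls.

## Working session

There is one attempt and no reset: what is moved stays moved. The work goes in short steps, Python scripts to look and compute and a shell command to move; the robot and the scene stay as the last step left them, time stands still between calls to the robot, and variables do not carry over. Pictures are saved under pics/ and viewed, about 12 in all and at most 16, crops included, and the job is handed in when it is done.

```bash
mkdir -p pics
cat > h.py <<'E'
import numpy as np, cv2
from workcell import bot
from scipy.spatial.transform import Rotation as R
def cloud(cam, depth):
    m=bot.camera_model(cam); h,w=depth.shape
    u,v=np.meshgrid(np.arange(w),np.arange(h))
    x=(u-m['cx'])/m['fx']; y=(v-m['cy'])/m['fy']
    a,b=x.copy(),y.copy()
    for _ in range(8):
        s=1+m['k1']*(a*a+b*b); a,b=x/s,y/s
    P=np.stack([a*depth,b*depth,depth],-1)
    if cam=='wrist':
        o=bot.get_obs(); T=np.array(m['tool_from_camera'])
        Rt=R.from_euler('xyz',o['tcp_rot'],degrees=True).as_matrix()
        P=(P@T[:3,:3].T+T[:3,3])@Rt.T+np.array(o['ee_pos'])
    else:
        Rm=cv2.Rodrigues(np.array(m['rvec'],float))[0]; P=(P-np.array(m['tvec']).ravel())@Rm
    P[depth==0]=np.nan
    return P
def look(cam,name):
    p,d=bot.camera(cam); cv2.imwrite(f'pics/{name}.png',p[:,:,::-1]); return p,d,cloud(cam,d)
E
python3 - <<'E'
from h import *
o=bot.get_obs();print(o['ee_pos'],o['tcp_rot'],o['q'])
np.set_printoptions(precision=3,suppress=True)
for c in ['top','scene']:
    p,d,P=look(c,c+'0'); np.save(c+'0.npy',P)
    for l in ['ring_cutter','stamp','loop_tool','needle_tool','boxwood_stick','pencil','cutter_post','stamp_socket','loop_bed','needle_bed']:
        for r in bot.regions_of(c,l)[:3]:
            Q=P[r['pixels']];Q=Q[~np.isnan(Q[:,0])]
            if len(Q)<5: continue
            m=np.median(Q,0); w,V=np.linalg.eigh(np.cov(Q[:,:2].T))
            print(c,l,round(r['conf'],2),r['point'],len(Q),m,'zmax',np.percentile(Q[:,2],95).round(3),'ang',np.degrees(np.arctan2(V[1,1],V[0,1])).round(1),'sd',np.sqrt(w))
E
```

```text
[0.16236312 0.52524185 0.23058232] [-9.00001711e+01  7.72422316e-02  7.28201424e+01] [ 7.28226260e+01  5.01128973e+00  1.00345720e+01  9.51005246e+01
 -1.67715651e-04  9.00024836e+01]
top ring_cutter 0.72 [231.6, 453.3] 217 [ 0.428 -0.325  0.016] zmax 0.032 ang 92.0 sd [0.018 0.025]
top stamp 0.73 [231.4, 367.6] 194 [ 0.436 -0.112  0.049] zmax 0.053 ang 176.7 sd [0.009 0.01 ]
top loop_tool 0.5 [180.1, 416.7] 210 [ 0.569 -0.249  0.011] zmax 0.015 ang -178.3 sd [0.003 0.039]
top needle_tool 0.68 [175.8, 447.2] 145 [ 0.578 -0.327  0.008] zmax 0.012 ang 172.5 sd [0.003 0.025]
top boxwood_stick 0.53 [171.9, 345.9] 263 [ 0.585 -0.066  0.009] zmax 0.013 ang 168.0 sd [0.003 0.052]
top boxwood_stick 0.17 [169.8, 263.0] 1783 [0.591 0.152 0.022] zmax 0.033 ang 54.0 sd [0.031 0.031]
top pencil 0.55 [168.4, 383.0] 164 [ 0.584 -0.151  0.006] zmax 0.01 ang -177.0 sd [0.002 0.045]
top cutter_post 0.59 [209.7, 255.9] 1728 [0.483 0.165 0.021] zmax 0.044 ang 63.6 sd [0.03  0.031]
top stamp_socket 0.97 [167.3, 262.4] 1724 [0.591 0.152 0.022] zmax 0.033 ang 117.8 sd [0.03  0.031]
top loop_bed 0.85 [179.4
[... 779 characters left out ...]
 boxwood_stick 0.52 [225.4, 347.9] 206 [ 0.586 -0.068  0.01 ] zmax 0.014 ang 168.3 sd [0.004 0.049]
scene pencil 0.53 [246.1, 363.9] 142 [ 0.577 -0.153  0.007] zmax 0.011 ang -177.0 sd [0.003 0.044]
scene cutter_post 0.82 [189.0, 272.3] 956 [0.479 0.157 0.022] zmax 0.045 ang 169.1 sd [0.031 0.032]
scene cutter_post 0.47 [273.4, 386.2] 230 [ 0.574 -0.252  0.012] zmax 0.016 ang -176.8 sd [0.004 0.045]
scene stamp_socket 0.74 [180.8, 304.6] 854 [0.585 0.146 0.023] zmax 0.035 ang -158.9 sd [0.03  0.031]
scene loop_bed 0.71 [152.9, 266.7] 951 [0.555 0.313 0.022] zmax 0.035 ang 172.3 sd [0.02  0.063]
scene needle_bed 0.71 [165.7, 276.9] 910 [0.545 0.245 0.021] zmax 0.035 ang 172.9 sd [0.018 0.06 ]
```

Run:
```python
import cv2
p=cv2.imread('pics/top0.png');cv2.imwrite('pics/topc.png',cv2.resize(p[120:270,170:490],None,fx=2.5,fy=2.5,interpolation=cv2.INTER_CUBIC))
```

```text
(no output)
```

View pics/topc.png

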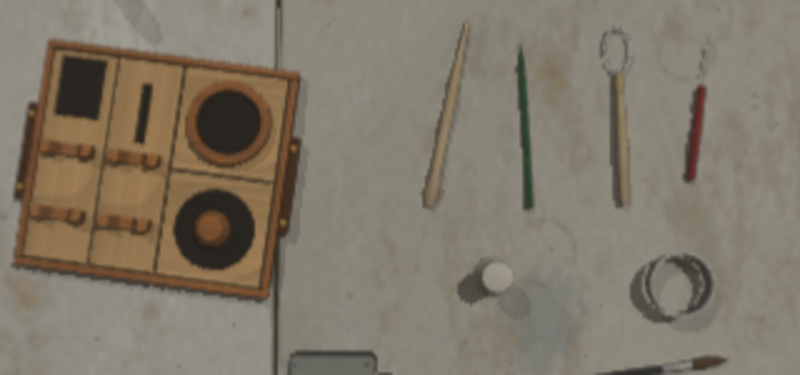

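The crop shows the tray at left: the loop bed with the broad pad is outermost, then the needle bed, with the socket far right and the post near right. On the table, the stick is at (445,115), pencil (525,125), loop tool (620,120), needle tool (697,130), stamp (497,280) and ring (678,288). Next I'll measure them from the saved clouds.

Run:
```python
import numpy as np
np.set_printoptions(precision=3,suppress=True)
for c in ['top','scene']:
    P=np.load(c+'0.npy').reshape(-1,3);P=P[~np.isnan(P[:,0])]
    def box(a,b,c_,d,z0,z1): return P[(P[:,0]>a)&(P[:,0]<b)&(P[:,1]>c_)&(P[:,1]<d)&(P[:,2]>z0)&(P[:,2]<z1)]
    def desc(n,Q):
        if len(Q)<4: print(n,len(Q));return
        w,V=np.linalg.eigh(np.cov(Q[:,:2].T));v=V[:,1]*np.sign(V[0,1]);m=np.median(Q[:,:2],0);t=(Q[:,:2]-m)@v
        print(c,n,len(Q),'med',np.median(Q,0),'mid bbox',(Q[:,:2].min(0)+Q[:,:2].max(0))/2,'ang',np.degrees(np.arctan2(v[1],v[0])).round(1),'ends',m+v*t.min(),m+v*t.max())
    desc('loop',box(.42,.72,-.29,-.2,.006,.02))
    desc('needle',box(.42,.72,-.36,-.30,.006,.015) if 0 else box(.48,.72,-.36,-.30,.006,.015))
    desc('ringtop',box(.36,.48,-.39,-.27,.024,.036))
    desc('stampknob',box(.36,.5,-.17,-.07,.045,.06))
    desc('posttop',box(.42,.54,.1,.22,.04,.06))
    desc('collartop',box(.53,.66,.09,.21,.027,.034))
    for n,y0,y1 in [('L',.285,.35),('N',.215,.28)]:
        desc('rests'+n,box(.5,.55+.02,y0,y1,.033,.045)); desc('rests_lo'+n,box(.45,.5,y0,y1,.033,.045));
    desc('table',box(.3,.45,-.05,.05,-.02,.02))
    T=box(.35,.7,.05,.4,.012,.06); 
    import cv2
    print('tray',cv2.minAreaRect(T[:,:2].astype(np.float32)))
```

```text
top loop 287 med [ 0.577 -0.249  0.011] mid bbox [ 0.558 -0.259] ang 4.8 ends [ 0.419 -0.262] [ 0.694 -0.239]
top needle 128 med [ 0.584 -0.328  0.009] mid bbox [ 0.599 -0.321] ang -8.4 ends [ 0.513 -0.317] [ 0.683 -0.342]
top ringtop 103 med [ 0.426 -0.309  0.03 ] mid bbox [ 0.429 -0.305] ang 69.6 ends [ 0.416 -0.335] [ 0.44  -0.273]
top stampknob 128 med [ 0.436 -0.116  0.051] mid bbox [ 0.436 -0.116] ang -7.6 ends [ 0.421 -0.114] [ 0.451 -0.118]
top posttop 127 med [0.483 0.167 0.045] mid bbox [0.484 0.167] ang -44.5 ends [0.471 0.178] [0.494 0.156]
top collartop 338 med [0.592 0.153 0.032] mid bbox [0.591 0.154] ang -31.0 ends [0.555 0.175] [0.628 0.131]
top restsL 70 med [0.558 0.331 0.038] mid bbox [0.534 0.319] ang -25.3 ends [0.504 0.357] [0.579 0.321]
top rests_loL 26 med [0.495 0.307 0.038] mid bbox [0.494 0.324] ang 86.1 ends [0.495 0.3  ] [0.498 0.348]
top restsN 60 med [0.556 0.258 0.038] mid bbox [0.556 0.248] ang 82.0 ends [0.551 0.223] [0.558 0.273]
top rests_loN 52 med [0.49  0.245 0.039] mid bbox [0.49  0.256] ang 82.2 ends [0.488 0.231] [0.495 0.28 ]
top table 1769
[... 831 characters left out ...]
  0.149] ang 58.8 ends [0.563 0.109] [0.613 0.19 ]
scene restsL 35 med [0.561 0.323 0.037] mid bbox [0.535 0.317] ang -34.6 ends [0.512 0.357] [0.578 0.31 ]
scene rests_loL 21 med [0.495 0.305 0.039] mid bbox [0.494 0.32 ] ang 85.5 ends [0.494 0.296] [0.498 0.345]
scene restsN 35 med [0.554 0.256 0.038] mid bbox [0.554 0.246] ang 81.4 ends [0.548 0.219] [0.556 0.273]
scene rests_loN 34 med [0.489 0.252 0.039] mid bbox [0.488 0.255] ang 82.1 ends [0.486 0.23 ] [0.493 0.28 ]
scene table 1263 med [ 0.387 -0.011  0.001] mid bbox [ 0.375 -0.   ] ang 16.3 ends [ 0.299 -0.037] [0.459 0.01 ]
tray ((0.5147751569747925, 0.20349551737308502), (0.3388976454734802, 0.2906060814857483), 83.20561218261719)
```

```bash
python3 -m jog '[[0,0.5,-2,0,0,0,1.5],[0,1,-4,0,0,0,3],[0,1.5,-6,0,0,0,3.6],[0,2,-8,0,0,0,3.6],[0,2.5,-10,0,0,0,3.6]]' 25; python3 -c "
from workcell import bot
print(bot.get_obs()['q'])"
```

```text
time: 1.6
ee_pos: [0.2229, 0.2812, 0.2312]
tcp_rot: [-90.0, -0.0, 90.9]
wrist_force: [1.6, 0.2, 0.8]
opening: 0.0854
[ 5.15944293e+01 -2.09347325e+01 -1.29103335e+01  9.79908407e+01
 -8.06685223e-03  5.07143439e+01]
```

```bash
python3 -m jog '[[0,1,-1.7,0,0,0,0],[0,2,-3.4,0,0,0,0],[0,3,-5.1,0,0,0,0],[0,4,-6.8,0,0,0,0],[0,5,-8.5,0,0,0,0]]'
python3 -m jog '[[0,0.6,-1.9,0,0,0,0],[0,1.3,-3.8,0,0,0,0],[0,1.9,-5.7,0,0,0,0],[0,2.5,-7.6,0,0,0,0],[0,2.8,-9.5,-0.5,0,0,0]]'
python3 -m jog '[[0,0.2,-1.8,0,0,0,0],[0,0.4,-3.6,0,0,0,0],[0,0.4,-5.2,0,0,0,0],[0,0.4,-5.2,0,0,0,0]]'
python3 - <<'E'
from h import *
np.set_printoptions(precision=3,suppress=True)
p,d,P=look('wrist','w1')
for r in bot.regions_of('wrist','ring_cutter')[:2]:
    Q=P[r['pixels']];Q=Q[~np.isnan(Q[:,0])];Q=Q[(Q[:,2]>.025)&(Q[:,2]<.036)]
    print(r['conf'],r['point'],len(Q)); 
    if len(Q)>5: print(cv2.minEnclosingCircle(Q[:,:2].astype(np.float32)),Q.min(0),Q.max(0))
print(bot.get_obs()['ee_pos'])
E
```

```text
time: 2.1
ee_pos: [0.3486, 0.0684, 0.2317]
tcp_rot: [-90.1, -0.0, 90.8]
wrist_force: [1.1, 1.5, -1.0]
opening: 0.0854
time: 2.6
ee_pos: [0.419, -0.1697, 0.2199]
tcp_rot: [-90.2, 0.1, 90.8]
wrist_force: [0.3, 0.8, -1.0]
opening: 0.0848
time: 3.0
ee_pos: [0.4276, -0.3009, 0.2177]
tcp_rot: [-89.9, 0.0, 90.6]
wrist_force: [-0.8, 0.8, -0.4]
opening: 0.0851
0.96 [197.8, 317.8] 435
((0.428977906703949, -0.30357176065444946), 0.03305133804678917) [ 0.397 -0.336  0.025] [ 0.461 -0.271  0.033]
[ 0.428 -0.298  0.218]
```

View pics/w1.png

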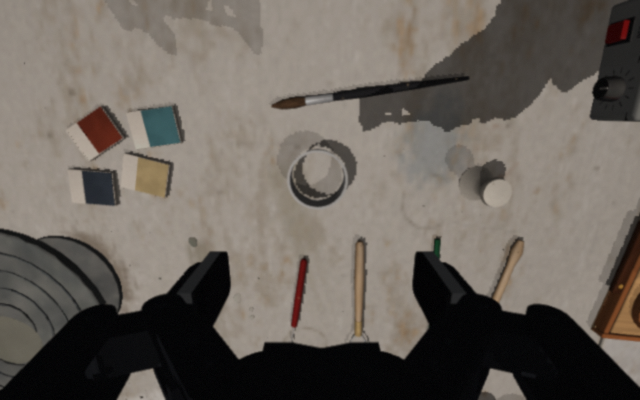

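Close up, the ring is at pixel (318,178) and measures 66 mm across, centred at (0.429, -0.304), so the tool is well placed over it. I'll descend and grasp.

```bash
python3 -m jog '[[0,0,0,-2,0,0,0],[0,0,0,-4,0,0,0],[0,0,0,-6,0,0,0],[0,0,0,-7,0,0,0],[0,0,0,-8,0,0,0]]'
python3 -m jog '[[0,0,0,-0.4,0,0,0],[0,0,0,-0.8,0,0,0],[0,0,0,-0.8,0,0,0],[0.3,0,0,-0.8,0,0,0],[0.4,0,0,-0.8,0,0,0]]' 25
python3 -m jog '[[0.4,0,0,0,0,0,0],[0.4,0,0,0,0,0,0],[0.4,0,0,0,0,0,0],[0.4,0,0,0,0,0,0]]'
python3 -m jog '[[0.4,0,0,0.5,0,0,0],[0.4,0,0,1.5,0,0,0],[0.4,0,0,3,0,0,0],[0.4,0,0,4,0,0,0],[0.4,0,0,4,0,0,0]]'
```

```text
time: 3.6
ee_pos: [0.4277, -0.2953, 0.0173]
tcp_rot: [-90.0, -0.0, 90.9]
wrist_force: [0.1, -0.0, 0.5]
opening: 0.0856
time: 4.1
ee_pos: [0.4288, -0.2975, 0.0003]
tcp_rot: [-90.1, 0.1, 90.8]
wrist_force: [-4.6, 3.9, 12.6]
opening: 0.0612
time: 4.5
ee_pos: [0.4288, -0.2975, 0.0004]
tcp_rot: [-90.1, 0.1, 90.8]
wrist_force: [-1.8, 1.6, 7.4]
opening: 0.0613
time: 5.0
ee_pos: [0.4298, -0.2983, 0.1039]
tcp_rot: [-90.3, 0.2, 90.8]
wrist_force: [0.7, 0.0, -0.5]
opening: 0.0607
```

Run:
```python
from h import *
np.set_printoptions(precision=3,suppress=True)
p,d,P=look('wrist','w2')
p2,d2,P2=look('scene','s2')
for c,PP in [('wrist',P)]:
  for r in bot.regions_of(c,'ring_cutter')[:2]:
    Q=PP[r['pixels']];Q=Q[~np.isnan(Q[:,0])]
    print(c,r['conf'],r['point'],len(Q),np.percentile(Q,[2,50,98],axis=0))
a=cv2.imread('pics/w2.png')[:, 120:520]; b=cv2.resize(cv2.imread('pics/s2.png')[200:360,330:490],(400,400))
cv2.imwrite('pics/c2.png',np.hstack([a,b]))
```

```text
wrist 0.67 [306.0, 320.6] 9543 [[ 0.397 -0.329  0.101]
 [ 0.447 -0.299  0.119]
 [ 0.46  -0.268  0.132]]
```

View pics/c2.png

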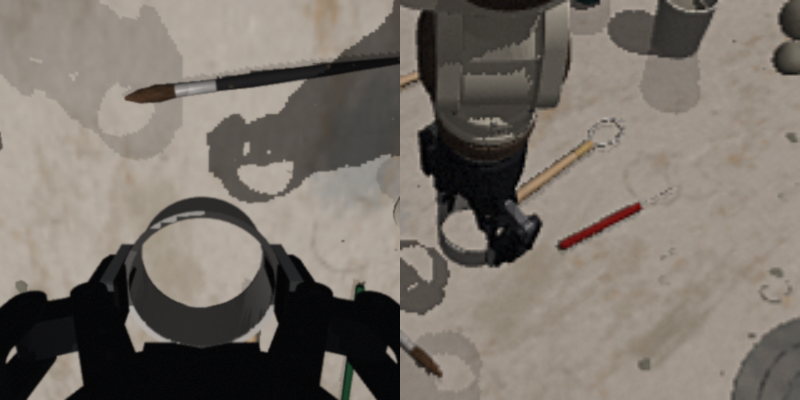

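The left half shows the ring held level between the pads. The measured ring bottom is about 3 mm below the TCP and centred on it. Now I'll carry it to the post.

```bash
python3 -m jog '[[0.4,0,1,0,0,0,0],[0.4,0.2,2.8,0,0,0,0],[0.4,0.4,4.6,0,0,0,0],[0.4,0.6,6.4,0,0,0,-0.5],[0.4,0.8,8.2,0,0,0,-1]]'
python3 -m jog '[[0.4,0.3,1.8,0,0,0,-0.3],[0.4,0.6,3.6,0,0,0,-0.7],[0.4,0.9,5.4,0,0,0,-0.7],[0.4,1.1,7.2,0,0,0,-0.7],[0.4,1.3,9,0,0,0,-0.7]]'
python3 -m jog '[[0.4,0,1,0,0,0,0],[0.4,0,1.4,0,0,0,0],[0.4,0,1.4,0,0,0,0],[0.4,0,1.4,0,0,0,0],[0.4,0,1.4,0,0,0,0]]'
```

```text
time: 5.65
ee_pos: [0.4472, -0.0904, 0.0977]
tcp_rot: [-89.9, -0.0, 85.7]
wrist_force: [1.0, 0.3, -0.7]
opening: 0.0607
time: 6.15
ee_pos: [0.4798, 0.1347, 0.0977]
tcp_rot: [-89.9, 0.0, 82.3]
wrist_force: [1.6, -0.4, -0.5]
opening: 0.0608
time: 6.65
ee_pos: [0.4805, 0.1667, 0.0986]
tcp_rot: [-90.0, 0.0, 82.2]
wrist_force: [-0.3, -1.0, -0.3]
opening: 0.0613
```

```bash
python3 -m jog '[[0.4,0.1,0,-0.8,0,0,0],[0.4,0.1,0,-1.6,0,0,0],[0.4,0.1,0,-2.2,0,0,0],[0.4,0.1,0,-2.7,0,0,0],[0.4,0.1,0,-2.7,0,0,0]]'
python3 -m jog '[[0.4,0,0,-0.1,0,0,0],[0.4,0,0,-0.2,0,0,0],[0.4,0,0,-0.2,0,0,0],[0.4,0,0,-0.2,0,0,0]]'
python3 - <<'E'
from h import *
np.set_printoptions(precision=3,suppress=True)
p,d,P=look('wrist','w3')
for r in bot.regions_of('wrist','ring_cutter')[:1]:
    Q=P[r['pixels']];Q=Q[~np.isnan(Q[:,0])]
    print(r['conf'],np.percentile(Q,[1,50,99],axis=0))
E
```

```text
time: 7.15
ee_pos: [0.4821, 0.1671, 0.0296]
tcp_rot: [-89.9, 0.1, 82.3]
wrist_force: [0.5, 0.2, -1.4]
opening: 0.061
time: 7.55
ee_pos: [0.4833, 0.1681, 0.0267]
tcp_rot: [-90.0, -0.0, 82.3]
wrist_force: [0.1, 0.7, -0.1]
opening: 0.0612
0.56 [[0.451 0.137 0.026]
 [0.501 0.166 0.045]
 [0.515 0.198 0.057]]
```

View pics/w3.png

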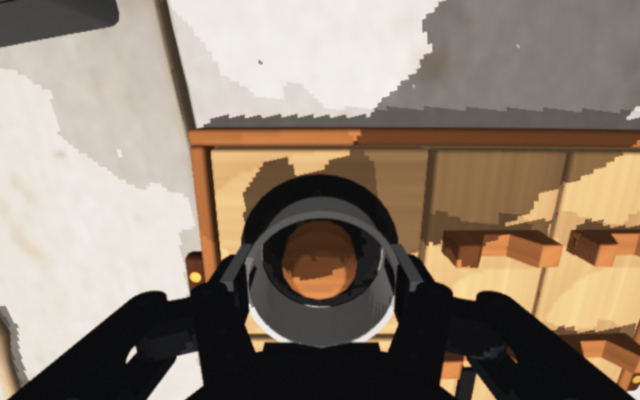

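The ring surrounds the post and hangs a few mm above the rubber. I'll lower it, open and retreat.

```bash
python3 -m jog '[[0.4,0,0,-0.1,0,0,0],[0.4,0,0,-0.15,0,0,0],[0.4,0,0,-0.15,0,0,0]]'
python3 -m jog '[[0.12,0,0,0,0,0,0],[0.1,0,0,0,0,0,0],[0.08,0,0,0,0,0,0],[0.05,0,0,0,0,0,0]]'
python3 -m jog '[[0.05,0,0,1,0,0,0],[0.05,0,0,2.5,0,0,0],[0.05,0,0,3.2,0,0,0],[0,-0.3,-1.5,4,0,0,0],[0,-0.6,-3.2,4.5,0,0,0]]'
python3 - <<'E'
from h import *
np.set_printoptions(precision=3,suppress=True)
p,d,P=look('wrist','w4')
for r in bot.regions_of('wrist','ring_cutter')[:1]:
    Q=P[r['pixels']];Q=Q[~np.isnan(Q[:,0])]
    print(r['conf'],np.percentile(Q,[1,50,99],axis=0))
E
```

```text
time: 7.95
ee_pos: [0.483, 0.1679, 0.0225]
tcp_rot: [-90.0, 0.0, 82.3]
wrist_force: [-0.3, 0.5, 0.1]
opening: 0.0612
time: 8.35
ee_pos: [0.4831, 0.1679, 0.0225]
tcp_rot: [-90.0, -0.0, 82.3]
wrist_force: [-0.6, 0.2, 0.4]
opening: 0.0809
time: 8.85
ee_pos: [0.4682, 0.0879, 0.1365]
tcp_rot: [-90.1, -0.0, 82.5]
wrist_force: [0.5, -0.3, 0.6]
opening: 0.0853
0.57 [[0.451 0.13  0.022]
 [0.492 0.17  0.042]
 [0.525 0.194 0.055]]
```

```bash
python3 -m jog '[[0,-0.3,-1.8,0,0,0,0],[0,-0.6,-3.6,0,0,0,0],[0,-0.9,-5.4,0,0,0,0],[0,-1.2,-7.2,0,0,0,0],[0,-1.3,-8.2,0,0,0,0]]'
python3 -m jog '[[0,0,0,0,0,0,0],[0,0,0,0,0,0,0],[0,0,0,0,0,0,0]]'
python3 - <<'E'
from h import *
np.set_printoptions(precision=3,suppress=True)
o=bot.get_obs()['ee_pos']
p,d,P=look('wrist','w5')
for r in bot.regions_of('wrist','stamp')[:2]:
    Q=P[r['pixels']];Q=Q[~np.isnan(Q[:,0])];Q=Q[Q[:,2]>.046]
    print(r['conf'],r['point'],np.percentile(Q,[1,50,99],axis=0), ((Q.min(0)+Q.max(0))/2-o)/.025)
print(o)
E
```

```text
time: 9.45
ee_pos: [0.4349, -0.1193, 0.1349]
tcp_rot: [-90.0, 0.0, 82.2]
wrist_force: [0.3, 0.5, -0.2]
opening: 0.0858
time: 9.75
ee_pos: [0.4357, -0.1163, 0.1348]
tcp_rot: [-90.0, -0.0, 82.4]
wrist_force: [0.2, -0.7, -0.3]
opening: 0.0854
0.75 [195.8, 319.6] [[ 0.421 -0.131  0.047]
 [ 0.435 -0.117  0.05 ]
 [ 0.45  -0.103  0.052]] [-0.004 -0.034 -3.409]Traceback (most recent call last):
  File "<stdin>", line 7, in <module>
    return _quantile_unchecked(
        a, q, axis, out, overwrite_input, method, keepdims, weights)
    return _ureduce(a,
                    func=_quantile_ureduce_func,
    ...<5 lines>...
                    overwrite_input=overwrite_input,
                    method=method)
    r = func(a, **kwargs)
    result = _quantile(arr,
                       quantiles=q,
    ...<2 lines>...
                       out=out,
                       weights=wgt)
    slices_having_nans = np.isnan(arr[-1, ...])
                                  ~~~^^^^^^^^^
IndexError: index -1 is out of bounds for axis 0 with size 0
```

The tool is centred over the stamp. I'll descend to z ≈ 0.028, which keeps the fingertips above the foot, and grip.

```bash
python3 -m jog '[[0,0,0,-1.5,0,0,0],[0,0,0,-3,0,0,0],[0,0,0,-4,0,0,0],[0,0,0,-4.28,0,0,0],[0.4,0,0,-4.28,0,0,0]]' 30
python3 -m jog '[[0.75,0,0,0,0,0,0],[0.75,0,0,0,0,0,0],[0.75,0,0,0,0,0,0],[0.75,0,0,0,0,0,0],[0.75,0,0,0,0,0,0]]'
python3 -m jog '[[0.75,0,0,0.4,0,0,0],[0.75,0,0,1.4,0,0,0],[0.75,0,0,2.6,0,0,0],[0.75,0,0,3,0,0,0],[0.75,0,0,3,0,0,0]]'
python3 - <<'E'
from h import *
np.set_printoptions(precision=3,suppress=True)
p,d,P=look('wrist','w6');p2,d2,P2=look('scene','s6')
for c,PP in (('wrist',P),('scene',P2)):
  for r in bot.regions_of(c,'stamp')[:1]:
    Q=PP[r['pixels']];Q=Q[~np.isnan(Q[:,0])]
    print(c,r['conf'],r['point'],np.percentile(Q,[1,50,99],axis=0))
a=cv2.imread('pics/w6.png')[:, 120:520]; b=cv2.resize(cv2.imread('pics/s6.png')[150:310,230:390],(400,400))
cv2.imwrite('pics/c6.png',np.hstack([a,b]))
E
```

```text
time: 10.35
ee_pos: [0.4352, -0.1164, 0.0276]
tcp_rot: [-89.9, -0.0, 82.4]
wrist_force: [-0.2, 0.3, 0.9]
opening: 0.0734
time: 10.85
ee_pos: [0.4364, -0.1172, 0.0294]
tcp_rot: [-90.1, -0.0, 82.3]
wrist_force: [-0.2, 2.3, 5.4]
opening: 0.0279
time: 11.35
ee_pos: [0.4365, -0.1174, 0.1048]
tcp_rot: [-90.2, 0.0, 82.3]
wrist_force: [0.5, -0.0, -1.2]
opening: 0.0279
wrist 0.65 [253.7, 321.0] [[ 0.416 -0.135  0.077]
 [ 0.428 -0.117  0.123]
 [ 0.449 -0.099  0.126]]
scene 0.61 [249.9, 311.2] [[ 0.416 -0.137  0.001]
 [ 0.426 -0.122  0.088]
 [ 0.464 -0.05   0.129]]
```

View pics/c6.png

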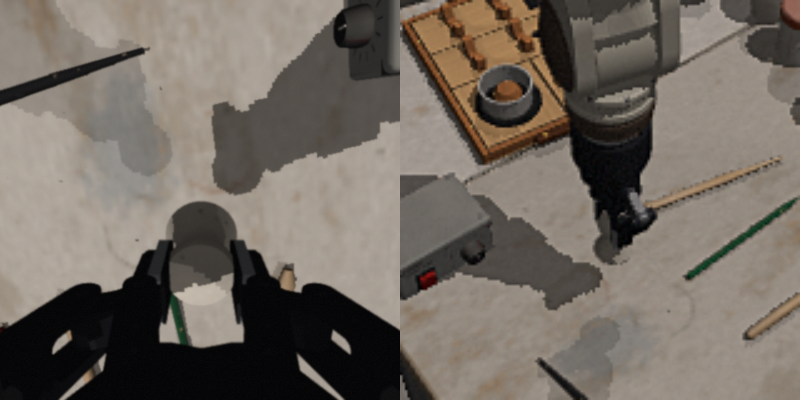

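The stamp is gripped upright by its knob, and the ring sits level on its post. Next I'll carry the stamp to the socket.

```bash
python3 -m jog '[[0.75,0.6,1,0.3,0,0,0],[0.75,1.5,2.6,0.6,0,0,0],[0.75,2.4,4.2,0.6,0,0,0],[0.75,3.3,5.8,0.6,0,0,0],[0.75,4.2,7.4,0.6,0,0,0]]'
python3 -m jog '[[0.75,0.9,1.6,0,0,0,0],[0.75,1.6,2.8,0,0,0,0],[0.75,2,3.4,0,0,0,0],[0.75,2,3.4,0,0,0,0],[0.75,2,3.4,0,0,0,0]]'
python3 - <<'E'
from h import *
np.set_printoptions(precision=3,suppress=True)
o=bot.get_obs()['ee_pos']
p,d,P=look('wrist','w7')
for l in ('stamp','stamp_socket'):
  for r in bot.regions_of('wrist',l)[:1]:
    Q=P[r['pixels']];Q=Q[~np.isnan(Q[:,0])]
    print(l,r['conf'],r['point'],np.percentile(Q,[1,50,99],axis=0))
    if l!='stamp':
      Q=Q[(Q[:,2]>.0275)&(Q[:,2]<.036)]; print(cv2.minEnclosingCircle(Q[:,:2].astype(np.float32)))
print(o)
E
```

```text
time: 12.05
ee_pos: [0.5407, 0.0696, 0.1168]
tcp_rot: [-89.9, 0.0, 82.3]
wrist_force: [0.7, -0.5, 0.3]
opening: 0.0276
time: 12.55
ee_pos: [0.5899, 0.1528, 0.1166]
tcp_rot: [-89.9, 0.1, 82.4]
wrist_force: [-0.1, -0.1, -0.6]
opening: 0.0278
stamp 0.73 [252.5, 321.4] [[0.57  0.133 0.09 ]
 [0.583 0.153 0.137]
 [0.604 0.171 0.14 ]]
[0.59  0.153 0.117]
```

```bash
python3 -m jog '[[0.75,0,0,-1,0,0,0],[0.75,0,0,-1.8,0,0,0],[0.75,0,0,-2.3,0,0,0],[0.75,0,0,-2.5,0,0,0],[0.75,0,0,-2.5,0,0,0]]'
python3 -m jog '[[0.75,0,0,-0.08,0,0,0],[0.75,0,0,-0.12,0,0,0],[0.75,0,0,-0.12,0,0,0]]'
```

```text
time: 13.2
ee_pos: [0.5903, 0.1525, 0.0554]
tcp_rot: [-90.0, 0.0, 82.3]
wrist_force: [0.7, -0.6, -0.4]
opening: 0.028
time: 13.5
ee_pos: [0.5908, 0.153, 0.053]
tcp_rot: [-90.0, -0.0, 82.3]
wrist_force: [-1.1, 0.1, -0.0]
opening: 0.0277
```

```bash
python3 -m jog '[[0.75,0,0,-0.06,0,0,0],[0.75,0,0,-0.1,0,0,0],[0.75,0,0,-0.1,0,0,0]]'
python3 -m jog '[[0.75,0,0,-0.06,0,0,0],[0.75,0,0,-0.06,0,0,0]]'
```

```text
time: 13.8
ee_pos: [0.5911, 0.1532, 0.0514]
tcp_rot: [-90.1, -0.0, 82.3]
wrist_force: [-1.7, 1.0, 7.3]
opening: 0.0277
time: 14.0
ee_pos: [0.5913, 0.1534, 0.0512]
tcp_rot: [-90.2, -0.1, 82.3]
wrist_force: [-4.7, -0.9, 15.7]
opening: 0.028
```

```bash
python3 -m jog '[[0.75,0,0,0.08,0,0,0],[0.3,0,0,0.08,0,0,0],[0.2,0,0,0.08,0,0,0],[0.2,0,0,0.08,0,0,0],[0.2,0,0,0.08,0,0,0]]'
python3 -m jog '[[0.2,0,0,0.6,0,0,0],[0.2,0,0,1.6,0,0,0],[0.2,0,0,3.2,0,0,0],[0.1,-0.2,-0.8,4.5,0,0,0],[0.1,-0.4,-2,5.5,0,0,0]]'
python3 - <<'E'
from h import *
np.set_printoptions(precision=3,suppress=True)
p,d,P=look('wrist','w8')
for r in bot.regions_of('wrist','stamp')[:1]:
    Q=P[r['pixels']];Q=Q[~np.isnan(Q[:,0])]
    print(r['conf'],r['point'],np.percentile(Q,[1,50,99],axis=0))
E
```

```text
time: 14.5
ee_pos: [0.5904, 0.1529, 0.0502]
tcp_rot: [-90.0, 0.0, 82.3]
wrist_force: [0.6, -0.1, 0.7]
opening: 0.0686
time: 15.0
ee_pos: [0.5807, 0.1035, 0.1915]
tcp_rot: [-90.1, -0.1, 82.4]
wrist_force: [-0.1, -0.7, 0.1]
opening: 0.0769
0.92 [188.1, 373.3] [[0.573 0.129 0.027]
 [0.586 0.146 0.076]
 [0.616 0.167 0.078]]
```

```bash
python3 -m jog '[[0.2,-0.2,-1.8,0,0,0,0],[0.2,-0.3,-3.6,0,0,0,0.4],[0.2,-0.4,-5.4,0,0,0,0.8],[0.3,-0.6,-7.2,0,0,0,1.2],[0.3,-0.8,-9,0,0,0,1.6]]'
python3 -m jog '[[0.3,-0.2,-1.8,0,0,0,0.3],[0.3,-0.4,-3.6,0,0,0,0.3],[0.3,-0.6,-5,0,0,0,0.3],[0.3,-0.6,-5,0,0,0,0.3]]'
python3 - <<'E'
from h import *
np.set_printoptions(precision=3,suppress=True)
o=bot.get_obs();print(o['ee_pos'],o['tcp_rot'])
p,d,P=look('wrist','w9')
for l in ('loop_tool','needle_tool','boxwood_stick','pencil'):
  for r in bot.regions_of('wrist',l)[:2]:
    Q=P[r['pixels']];Q=Q[~np.isnan(Q[:,0])]
    m=Q[:,:2].mean(0);w,V=np.linalg.eigh(np.cov(Q[:,:2].T));v=V[:,1]*np.sign(V[0,1]);t=(Q[:,:2]-m)@v
    print(l,round(r['conf'],2),r['point'],len(Q),np.median(Q,0),'ang',np.degrees(np.arctan2(v[1],v[0])).round(1),'ends',m+v*t.min(),m+v*t.max())
E
```

```text
time: 15.6
ee_pos: [0.5602, -0.1234, 0.1882]
tcp_rot: [-90.0, -0.0, 90.4]
wrist_force: [0.7, -0.4, 0.1]
opening: 0.0598
time: 16.0
ee_pos: [0.5447, -0.2506, 0.1877]
tcp_rot: [-90.0, 0.0, 91.6]
wrist_force: [-0.6, 0.9, -0.1]
opening: 0.0599
[ 0.545 -0.251  0.188] [-89.962   0.024  91.58 ]
loop_tool 0.84 [202.4, 318.9] 1152 [ 0.566 -0.249  0.011] ang 1.7 ends [ 0.511 -0.251] [ 0.671 -0.247]
needle_tool 0.71 [208.1, 251.7] 650 [ 0.578 -0.325  0.009] ang -8.2 ends [ 0.536 -0.32 ] [ 0.619 -0.332]
boxwood_stick 0.83 [215.2, 483.9] 1515 [ 0.579 -0.066  0.009] ang -11.7 ends [ 0.508 -0.052] [ 0.683 -0.088]
pencil 0.87 [197.8, 408.2] 733 [ 0.565 -0.153  0.007] ang 3.0 ends [ 0.509 -0.156] [ 0.628 -0.149]
pencil 0.73 [217.1, 483.3] 1657 [ 0.579 -0.066  0.009] ang -11.8 ends [ 0.507 -0.051] [ 0.684 -0.088]
```

View pics/w9.png

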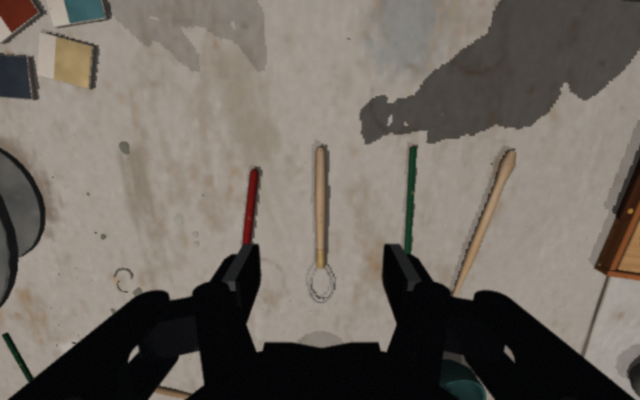

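The loop tool's handle runs from (320,148) to (320,265) with the loop below it. Its near end is at x = 0.511, so its origin is at about x = 0.604. The grasp that falls midway between the rests is at (0.577, -0.249).

```bash
python3 -m jog '[[0.3,0.7,0,-1.8,0,0,0],[0.3,1.3,0,-3.6,0,0,0],[0.3,1.3,0.05,-5.4,0,0,0],[0.3,1.3,0.05,-6.8,0,0,0],[0.3,1.3,0.05,-7.2,0,0,0]]' 40
python3 -m jog '[[0.3,0,0,-0.18,0,0,0],[0.6,0,0,-0.18,0,0,0],[0.95,0,0,-0.18,0,0,0],[0.95,0,0,-0.18,0,0,0],[0.95,0,0,-0.18,0,0,0]]'
python3 -m jog '[[0.95,0,0,0,0,0,0],[0.95,0,0,0,0,0,0],[0.95,0,0,0,0,0,0]]'
```

```text
time: 16.75
ee_pos: [0.5761, -0.2434, 0.0037]
tcp_rot: [-89.7, -0.2, 91.9]
wrist_force: [0.2, 0.0, -0.0]
opening: 0.0597
time: 17.25
ee_pos: [0.5791, -0.2463, 0.0056]
tcp_rot: [-90.2, 0.1, 91.8]
wrist_force: [-0.2, 1.4, 7.1]
opening: 0.0118
time: 17.55
ee_pos: [0.5791, -0.2463, 0.0056]
tcp_rot: [-90.2, 0.1, 91.8]
wrist_force: [-0.1, 0.8, 6.9]
opening: 0.0116
```

```bash
python3 -m jog '[[0.95,0,0,0.5,0,0,0],[0.95,0,0,1.5,0,0,0],[0.95,0,0,3,0,0,0],[0.95,0,0.4,4.4,0,0,0],[0.95,0,1.6,4.8,0,0,0]]'
python3 -m jog '[[0.95,-0.1,1.8,0,0,0,-0.2],[0.95,-0.2,3.6,0,0,0,-0.5],[0.95,-0.3,5.4,0,0,0,-0.8],[0.95,-0.5,7.2,0,0,0,-1.1],[0.95,-0.7,9,0,0,0,-1.4]]'
python3 -m jog '[[0.95,-0.2,1.8,0,0,0,-0.2],[0.95,-0.4,3.6,0,0,0,-0.5],[0.95,-0.6,5.4,0,0,0,-0.5],[0.95,-0.8,7.2,0,0,0,-0.5],[0.95,-1.1,9,0,0,0,-0.5]]'
python3 -m jog '[[0.95,-0.1,1.8,0,0,0,0],[0.95,-0.1,2.6,0,0,0,0],[0.95,-0.1,2.6,0,0,0,0],[0.95,-0.1,2.6,0,0,0,0]]'
python3 - <<'E'
from h import *
np.set_printoptions(precision=3,suppress=True)
o=bot.get_obs();print(o['ee_pos'],o['tcp_rot'])
p,d,P=look('wrist','w10');look('top','t10')
for l in ('loop_tool',):
  for r in bot.regions_of('wrist',l)[:2]:
    Q=P[r['pixels']];Q=Q[~np.isnan(Q[:,0])]
    m=Q[:,:2].mean(0);w,V=np.linalg.eigh(np.cov(Q[:,:2].T));v=V[:,1]*np.sign(V[0,1]);t=(Q[:,:2]-m)@v
    print(l,round(r['conf'],2),r['point'],len(Q),np.percentile(Q,[2,50,98],axis=0),'ang',np.degrees(np.arctan2(v[1],v[0])).round(1),'ends',m+v*t.min(),m+v*t.max())
E
```

```text
time: 18.05
ee_pos: [0.5794, -0.2077, 0.129]
tcp_rot: [-90.3, 0.2, 91.7]
wrist_force: [-0.2, 0.6, 0.2]
opening: 0.0117
time: 18.55
ee_pos: [0.5602, 0.0208, 0.1248]
tcp_rot: [-90.1, -0.0, 84.7]
wrist_force: [1.0, 0.4, -0.2]
opening: 0.0115
time: 19.05
ee_pos: [0.5328, 0.246, 0.1248]
tcp_rot: [-90.1, -0.0, 82.3]
wrist_force: [0.6, -0.2, -0.5]
opening: 0.0114
time: 19.45
ee_pos: [0.5306, 0.3089, 0.1239]
tcp_rot: [-90.0, 0.0, 82.3]
wrist_force: [0.5, -0.5, 0.0]
opening: 0.0114
[0.531 0.309 0.124] [-90.004   0.023  82.349]
loop_tool 0.93 [224.2, 321.0] 5619 [[0.465 0.298 0.125]
 [0.511 0.31  0.13 ]
 [0.579 0.32  0.132]] ang -8.0 ends [0.462 0.317] [0.692 0.285]
```

View pics/w10.png

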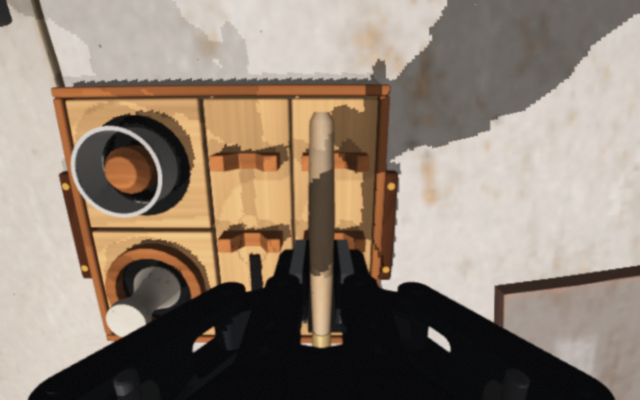

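The loop tool is held along the bed, about 9 mm short in y. I'll measure the bed from this view.

Run:
```python
from h import *
np.set_printoptions(precision=3,suppress=True)
o=bot.get_obs();p,d,P=look('wrist','w11')
Q=P[~np.isnan(P[...,0])]
a=np.radians(-7.7);u=np.array([np.cos(a),np.sin(a)]);n=np.array([-u[1],u[0]])
B=np.array([.5305,.318])
for z0,z1 in((.033,.044),):
  S=Q[(Q[:,2]>z0)&(Q[:,2]<z1)];s=(S[:,:2]-B)@u;t=(S[:,:2]-B)@n
  for nm,c,tt in (('Lnear',-33,0),('Lfar',33,0),('Nnear',-33,-67),('Nfar',33,-67)):
    k=(abs(s-c/1e3)<.015)&(abs(t-tt/1e3)<.032)
    print(nm,k.sum(),'s',np.percentile(s[k],[2,50,98])*1e3,'t',np.percentile(t[k],[1,50,99])*1e3, np.histogram(t[k]*1e3,bins=np.arange(tt-32,tt+33,4))[0]) if k.sum()>5 else print(nm,k.sum())
t=((np.array(o['ee_pos'][:2])-B));print('tcp s,t',t@u*1e3,t@n*1e3)
```

```text
Lnear 379 s [-37.212 -32.032 -26.484] t [-23.944  16.9    25.64 ] [ 0  0 94  0  0  0  0  0  0  0  0 70 90 91 34  0]
Lfar 252 s [27.808 32.089 39.206] t [-23.092  19.376  25.623] [ 0  0 15  0  0  0  0  0  0  0  0 52 68 82 35  0]
Nnear 676 s [-37.3   -31.654 -25.346] t [-91.825 -78.745 -42.258] [  0  27  92  97 119  28   0   0   0   0  19  81  90  92  31   0]
Nfar 589 s [27.863 33.139 39.704] t [-92.011 -78.687 -42.236] [  0  24  83  77 104  21   0   0   0   0  17  69  82  83  29   0]
tcp s,t 1.7683531322431236 -9.991728679845133
```

```bash
python3 -m jog '[[0.95,0,0.43,-0.8,0,0,0],[0.95,0,0.43,-1.8,0,0,0],[0.95,0,0.43,-2.6,0,0,0],[0.95,0,0.43,-3,0,0,0],[0.95,0,0.43,-3,0,0,0]]'
python3 -m jog '[[0.95,0,0,-0.2,0,0,0],[0.95,0,0,-0.4,0,0,0],[0.95,0,0,-0.6,0,0,0],[0.95,0,0,-0.66,0,0,0],[0.95,0,0,-0.66,0,0,0]]'
```

```text
time: 20.15
ee_pos: [0.5301, 0.3188, 0.0473]
tcp_rot: [-89.9, 0.1, 82.3]
wrist_force: [-0.3, -0.8, -0.3]
opening: 0.0117
time: 20.65
ee_pos: [0.5305, 0.3199, 0.032]
tcp_rot: [-90.0, 0.0, 82.3]
wrist_force: [-0.5, 0.3, 0.4]
opening: 0.0115
```

```bash
python3 -m jog '[[0.95,0,0,-0.05,0,0,0],[0.95,0,0,-0.05,0,0,0],[0.6,0,0,-0.05,0,0,0],[0.6,0,0,-0.05,0,0,0],[0.6,0,0,-0.05,0,0,0]]'
python3 -m jog '[[0.55,0,0,0.6,0,0,0],[0.55,0,0,1.8,0,0,0],[0.55,0,0,3.6,0,0,0],[0.55,0,-0.6,5,0,0,0],[0.55,0,-2,6.2,0,0,0]]'
python3 - <<'E'
from h import *
np.set_printoptions(precision=3,suppress=True)
o=bot.get_obs();print(o['ee_pos'],o['tcp_rot'])
p,d,P=look('wrist','w12')
r=bot.regions_of('wrist','loop_tool')[0]
Q=P[r['pixels']];Q=Q[~np.isnan(Q[:,0])]
a=np.radians(-7.7);u=np.array([np.cos(a),np.sin(a)]);n=np.array([-u[1],u[0]]);B=np.array([.5305,.319])
print(r['conf'],np.percentile((Q[:,:2]-B)@u,[1,50,99]),np.percentile((Q[:,:2]-B)@n,[1,50,99]),np.percentile(Q[:,2],[1,50,99]))
E
```

```text
time: 21.15
ee_pos: [0.5306, 0.3199, 0.0306]
tcp_rot: [-90.0, 0.0, 82.3]
wrist_force: [-0.2, 0.0, -0.4]
opening: 0.0344
time: 21.65
ee_pos: [0.5306, 0.2711, 0.1889]
tcp_rot: [-90.1, -0.1, 82.5]
wrist_force: [0.6, 0.0, -0.2]
opening: 0.0386
[0.531 0.271 0.189] [-90.109  -0.101  82.473]
0.73 [-0.064 -0.01   0.065] [-0.011 -0.005  0.001] [0.038 0.043 0.046]
```

View pics/w12.png

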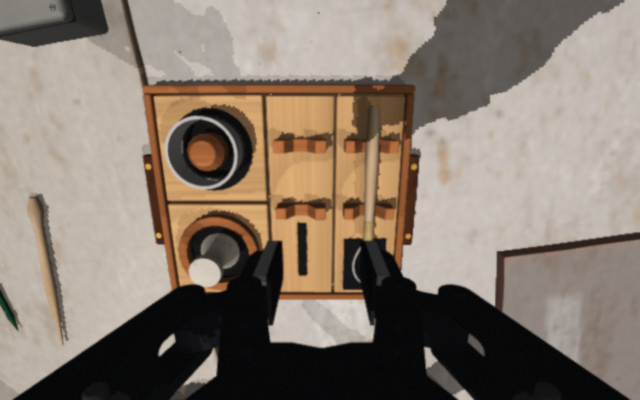

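The picture shows the loop tool in both notches with the loop over the pad; I'll check its height again with the arm at rest. Next is the needle tool.

```bash
python3 -m jog '[[0.4,0,-1.8,0,0,0,0],[0.4,0,-3.6,0,0,0,0],[0.4,0,-5.4,0,0,0,0],[0.4,0,-7.2,0,0,0,0],[0.4,0,-9,0,0,0,0]]'
python3 -m jog '[[0.4,0,-1.8,0,0,0,0],[0.4,0,-3.6,0,0,0,0],[0.4,0,-5.4,0,0,0,0],[0.4,0,-7.2,0,0,0,0],[0.4,0,-9,0,0,0,0]]'
python3 -m jog '[[0.4,0,-1.8,0,0,0,0],[0.4,0,-3.6,0,0,0,0],[0.4,0,-5.6,0,0,0,0],[0.4,0,-5.6,0,0,0,0],[0.4,0,-5.6,0,0,0,0]]'
python3 - <<'E'
from h import *
np.set_printoptions(precision=3,suppress=True)
o=bot.get_obs();print(o['ee_pos'],o['tcp_rot'])
p,d,P=look('wrist','w13')
for r in bot.regions_of('wrist','needle_tool')[:2]:
    Q=P[r['pixels']];Q=Q[~np.isnan(Q[:,0])]
    H=Q[Q[:,2]>.005]; m=H[:,:2].mean(0);w,V=np.linalg.eigh(np.cov(H[:,:2].T));v=V[:,1]*np.sign(V[0,1]);t=(Q[:,:2]-m)@v
    print(round(r['conf'],2),r['point'],len(Q),np.median(Q,0),'ang',np.degrees(np.arctan2(v[1],v[0])).round(1),'ends',m+v*t.min(),m+v*t.max())
P2=look('top','t13')[2];Q=P2[bot.regions_of('top','loop_tool')[0]['pixels']];print(np.nanmedian(Q,0),np.nanpercentile(Q,[2,98],axis=0))
B=np.array([.5305,.319]);a=np.radians(-7.7);u=np.array([np.cos(a),np.sin(a)]);n=np.array([-u[1],u[0]])
F=P2.reshape(-1,3);s=(F[:,:2]-B)@u;t=(F[:,:2]-B)@n
for c in (-60,-45,0,20,45): 
  k=(abs(s-c/1e3)<.006)&(abs(t)<.012);print(c,np.nanpercentile(F[k,2],[50,75,95]))
k=(abs(abs(s)-.033)<.006)&(abs(abs(t)-.021)<.003);print('rest',np.nanmedian(F[k,2]))
E
```

```text
time: 22.25
ee_pos: [0.5302, 0.0435, 0.1864]
tcp_rot: [-90.0, -0.0, 82.3]
wrist_force: [1.2, 0.4, -0.3]
opening: 0.051
time: 22.75
ee_pos: [0.5303, -0.1817, 0.1864]
tcp_rot: [-90.0, -0.0, 82.3]
wrist_force: [1.3, -0.6, -0.4]
opening: 0.0511
time: 23.25
ee_pos: [0.5302, -0.3209, 0.1855]
tcp_rot: [-90.0, -0.0, 82.2]
wrist_force: [0.2, -0.1, 0.4]
opening: 0.0511
[ 0.53  -0.321  0.185] [-89.955  -0.034  82.204]
0.89 [223.3, 322.1] 729 [ 0.58  -0.328  0.009] ang -8.0 ends [ 0.535 -0.321] [ 0.662 -0.339]
[0.529 0.321 0.038] [[0.465 0.31  0.02 ]
 [0.596 0.333 0.041]]
-60 [0.029 0.038 0.039]
-45 [0.031 0.038 0.039]
0 [0.031 0.037 0.039]
20 [0.023 0.037 0.04 ]
45 [0.025 0.038 0.039]
rest 0.03796675337206225
```

View pics/w13.png

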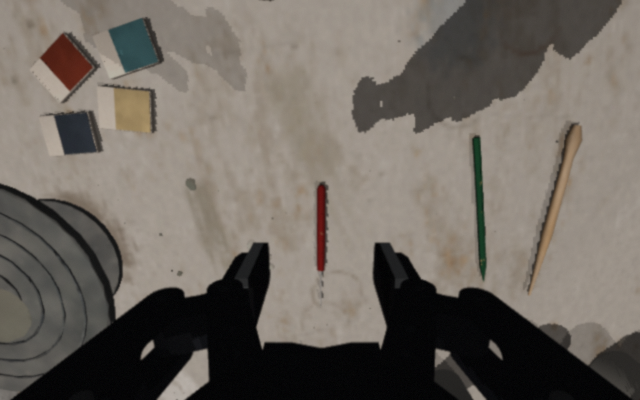

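The needle tool's handle runs from (322,185) to (320,270), near end at (0.535, -0.321), pointing -8°. The grasp goes 49 mm in, at (0.5835, -0.328). The loop tool reads a level 0.038 top along its length, which means it is seated.

```bash
python3 -m jog '[[0.4,0.8,-0.1,-1.7,0,0,0],[0.4,1.6,-0.2,-3.4,0,0,0],[0.4,2.1,-0.28,-5,0,0,0],[0.4,2.1,-0.28,-6.4,0,0,0],[0.4,2.1,-0.28,-7,0,0,0]]' 40
python3 -m jog '[[0.4,0,0,-0.17,0,0,0],[0.7,0,0,-0.17,0,0,0],[0.97,0,0,-0.17,0,0,0],[0.97,0,0,-0.17,0,0,0],[0.97,0,0,-0.17,0,0,0]]'
python3 -m jog '[[0.97,0,0,0,0,0,0],[0.97,0,0,0,0,0,0],[0.97,0,0,0,0,0,0]]'
```

```text
time: 23.95
ee_pos: [0.5819, -0.3249, 0.007]
tcp_rot: [-89.7, -0.1, 82.4]
wrist_force: [-0.1, -0.1, 0.1]
opening: 0.0513
time: 24.45
ee_pos: [0.584, -0.3277, 0.0089]
tcp_rot: [-90.2, 0.1, 82.3]
wrist_force: [0.4, 0.1, 6.3]
opening: 0.0067
time: 24.75
ee_pos: [0.584, -0.3277, 0.0089]
tcp_rot: [-90.2, 0.1, 82.3]
wrist_force: [-0.8, -0.2, 6.7]
opening: 0.0069
```

```bash
python3 -m jog '[[0.97,0,0,0.5,0,0,0],[0.97,0,0,1.5,0,0,0],[0.97,0,0,3,0,0,0],[0.97,0,0,4.4,0,0,0],[0.97,0,0,4.8,0,0,0]]'
python3 - <<'E'
from h import *
np.set_printoptions(precision=3,suppress=True)
o=bot.get_obs();print(o['ee_pos'],o['tcp_rot'],o['opening'])
p,d,P=look('wrist','w14')
for r in bot.regions_of('wrist','needle_tool')[:2]:
    Q=P[r['pixels']];Q=Q[~np.isnan(Q[:,0])]
    print(round(r['conf'],2),r['point'],len(Q),np.percentile(Q,[2,50,98],axis=0))
    H=Q[Q[:,2]>np.median(Q[:,2])-.03]; c=np.polyfit(H[:,0],H[:,2],1);print('pitch',np.degrees(np.arctan(c[0])),'z at tcp',np.polyval(c,o['ee_pos'][0]), 'yaw',np.degrees(np.arctan(np.polyfit(H[:,0],H[:,1],1)[0])))
E
```

```text
time: 25.25
ee_pos: [0.5844, -0.3279, 0.1326]
tcp_rot: [-90.4, 0.1, 82.3]
wrist_force: [-0.5, 0.4, 1.1]
opening: 0.007
[ 0.584 -0.328  0.133] [-90.37    0.149  82.314] 0.006990045049449249
0.56 [237.2, 325.2] 3093 [[ 0.537 -0.337  0.129]
 [ 0.574 -0.328  0.132]
 [ 0.633 -0.319  0.134]]
pitch 0.43858640637158025 z at tcp 0.13215012460249193 yaw -7.644243192856874
```

View pics/w14.png

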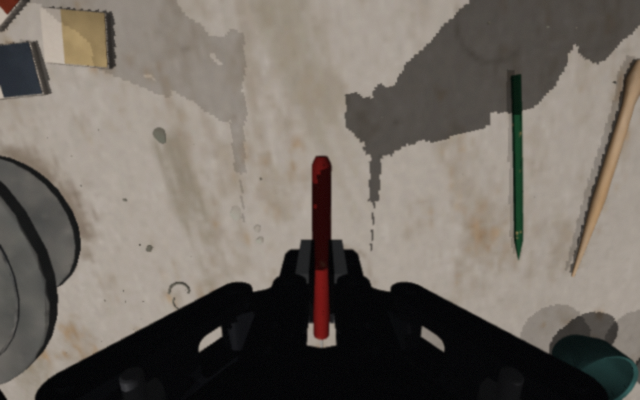

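The needle tool is held level, with its yaw matching the bed. I'll carry it across.

```bash
python3 -m jog '[[0.97,0,0.8,0,0,0,0],[0.97,-0.2,2.4,0,0,0,0],[0.97,-0.4,4.2,0,0,0,0],[0.97,-0.6,6,0,0,0,0],[0.97,-0.8,7.8,0,0,0,0]]'
python3 -m jog '[[0.97,-0.2,1.8,0,0,0,0],[0.97,-0.4,3.6,0,0,0,0],[0.97,-0.6,5.4,0,0,0,0],[0.97,-0.8,7.2,0,0,0,0],[0.97,-1,9,0,0,0,0]]'
python3 -m jog '[[0.97,-0.2,1.8,0,0,0,0],[0.97,-0.4,3.6,0,0,0,0],[0.97,-0.6,5.4,0,0,0,0],[0.97,-0.7,6.4,0,0,0,0],[0.97,-0.7,6.4,0,0,0,0]]'
python3 -m jog '[[0.97,0,0,0,0,0,0],[0.97,0,0,0,0,0,0]]'
python3 - <<'E'
from h import *
np.set_printoptions(precision=3,suppress=True)
o=bot.get_obs();p,d,P=look('wrist','w15')
r=bot.regions_of('wrist','needle_tool')[0];Q=P[r['pixels']];Q=Q[~np.isnan(Q[:,0])]
B=np.array([.5215,.2516]);a=np.radians(-7.7);u=np.array([np.cos(a),np.sin(a)]);n=np.array([-u[1],u[0]])
f=lambda X:(((X[:,:2]-B)@u*1e3),((X[:,:2]-B)@n*1e3))
s,t=f(Q);print('needle s',np.percentile(s,[1,50,99]),'t',np.percentile(t,[2,50,98]),'z',np.percentile(Q[:,2],[2,50,98]))
Q=P[~np.isnan(P[...,0])];Q=Q[(Q[:,2]>.033)&(Q[:,2]<.044)];s,t=f(Q)
for c in(-33,33):
  k=(abs(s-c)<15)&(abs(t)<32);print(c,k.sum(),np.percentile(s[k],[2,50,98]),np.percentile(t[k],[1,99]))
e=np.array(o['ee_pos']);print('tcp',f(e[None]))
E
```

```text
time: 25.85
ee_pos: [0.5618, -0.1304, 0.1248]
tcp_rot: [-89.9, -0.0, 82.3]
wrist_force: [-0.5, 0.5, 0.3]
opening: 0.0067
time: 26.35
ee_pos: [0.5369, 0.0945, 0.1251]
tcp_rot: [-89.9, 0.0, 82.3]
wrist_force: [1.2, -0.1, -1.0]
opening: 0.0067
time: 26.85
ee_pos: [0.5192, 0.2555, 0.1246]
tcp_rot: [-89.9, 0.1, 82.5]
wrist_force: [-0.0, -0.3, -0.8]
opening: 0.0067
time: 27.05
ee_pos: [0.5204, 0.2519, 0.1258]
tcp_rot: [-89.9, 0.1, 82.3]
wrist_force: [0.1, 0.4, -0.4]
opening: 0.0067
needle s [-49.581 -11.583  49.159] t [-4.787 -0.08   4.232] z [0.123 0.126 0.128]
-33 602 [-36.952 -31.872 -26.025] [-24.681  24.037]
33 225 [27.88  29.889 35.217] [-24.961  24.083]
tcp (array([-1.165]), array([0.174]))
```

```bash
python3 -m jog '[[0.97,0,0,-0.9,0,0,0],[0.97,0,0,-1.9,0,0,0],[0.97,0,0,-2.7,0,0,0],[0.97,0,0,-3.2,0,0,0],[0.97,0,0,-3.2,0,0,0]]'
python3 -m jog '[[0.97,0,0,-0.2,0,0,0],[0.97,0,0,-0.4,0,0,0],[0.97,0,0,-0.45,0,0,0],[0.97,0,0,-0.45,0,0,0]]'
```

```text
time: 27.65
ee_pos: [0.5198, 0.2519, 0.0449]
tcp_rot: [-89.9, 0.1, 82.3]
wrist_force: [-0.0, 0.0, -0.2]
opening: 0.007
time: 28.05
ee_pos: [0.5206, 0.253, 0.0354]
tcp_rot: [-90.0, -0.0, 82.3]
wrist_force: [0.1, -1.0, -0.4]
opening: 0.0063
```

```bash
python3 -m jog '[[0.97,0,0,-0.06,0,0,0],[0.97,0,0,-0.06,0,0,0],[0.97,0,0,-0.06,0,0,0]]'
python3 -m jog '[[0.65,0,0,0,0,0,0],[0.65,0,0,0,0,0,0],[0.65,0,0,0,0,0,0]]'
python3 -m jog '[[0.65,0,0,0.5,0,0,0],[0.65,0,0,1.6,0,0,0],[0.65,0,0,3.2,0,0,0],[0.5,0,0,4.8,0,0,0],[0.5,-1,0,6,0,0,0]]'
python3 -m jog '[[0.5,-1,-1.8,0,0,0,0],[0.5,-1.4,-3.6,0.5,0,0,0],[0.5,-1.8,-5.4,1,0,0,0],[0.5,-2,-7.2,1,0,0,0],[0.5,-2,-9,1,0,0,0]]'
python3 -m jog '[[0.5,0,-1.8,0,0,0,0],[0.5,0,-2.5,0,0,0,0],[0.5,0,-2.5,0,0,0,0],[0.5,0,-2.5,0,0,0,0]]'
python3 - <<'E'
from h import *
np.set_printoptions(precision=3,suppress=True)
P=look('top','t16')[2];P0=np.load('top0.npy');S=look('scene','s16')[2]
a=np.radians(-7.7);u=np.array([np.cos(a),np.sin(a)]);n=np.array([-u[1],u[0]])
for l,B in (('loop_tool',[.5305,.319]),('needle_tool',[.5215,.2516]),('ring_cutter',[.483,.166]),('stamp',[.591,.153])):
  for c,PP in(('top',P),('scene',S)):
   for r in bot.regions_of(c,l)[:1]:
    Q=PP[r['pixels']];Q=Q[~np.isnan(Q[:,0])];s=(Q[:,:2]-B)@u*1e3;t=(Q[:,:2]-B)@n*1e3
    print(c,l,round(r['conf'],2),'s',np.percentile(s,[1,50,99]),'t',np.percentile(t,[1,50,99]),'z',np.percentile(Q[:,2],[2,50,98]))
F=P.reshape(-1,3)
for nm,B in(('L',[.5305,.319]),('N',[.5215,.2516])):
  s=(F[:,:2]-B)@u*1e3;t=(F[:,:2]-B)@n*1e3
  for c in(-45,-33,0,20,33,45):
    k=(abs(s-c)<6)&(abs(t)<6);print(nm,c,np.nanpercentile(F[k,2],[60,80,95]))
for l in('pencil','boxwood_stick'):
  r=bot.regions_of('top',l)[0];print(l,np.nanmedian(P[r['pixels']],0))
a=cv2.resize(cv2.imread('pics/t16.png')[125:245,170:300],(520,480),interpolation=cv2.INTER_CUBIC);b=cv2.resize(cv2.imread('pics/s16.png')[110:240,210:330],(280,303));z=np.zeros((480,280,3),np.uint8);z[:303]=b
cv2.imwrite('pics/c16.png',np.hstack([a,z]))
E
```

```text
time: 28.35
ee_pos: [0.5209, 0.2531, 0.0349]
tcp_rot: [-90.1, -0.0, 82.3]
wrist_force: [-1.7, -0.8, 5.8]
opening: 0.0062
time: 28.65
ee_pos: [0.5205, 0.2529, 0.0337]
tcp_rot: [-90.0, 0.0, 82.3]
wrist_force: [-0.4, 0.4, -0.4]
opening: 0.0296
time: 29.15
ee_pos: [0.497, 0.253, 0.1868]
tcp_rot: [-90.1, -0.1, 82.3]
wrist_force: [-0.5, 0.0, -0.4]
opening: 0.0427
time: 29.65
ee_pos: [0.4449, 0.0265, 0.2106]
tcp_rot: [-90.1, -0.0, 82.4]
wrist_force: [1.5, -0.4, 0.2]
opening: 0.0425
time: 30.05
ee_pos: [0.4455, -0.0345, 0.2094]
tcp_rot: [-90.0, -0.0, 82.3]
wrist_force: [0.5, -0.4, 0.1]
opening: 0.0426
top loop_tool 0.68 s [-65.491 -10.499  61.66 ] t [-3.748  1.032  6.975] z [0.034 0.038 0.041]
scene loop_tool 0.53 s [-63.278  -2.547  62.838] t [-9.056 -1.183 24.538] z [0.021 0.037 0.044]
top needle_tool 0.74 s [-78.796 -26.289  25.653] t [-140.799  -92.753  -34.854] z [0.014 0.021 0.049]
scene needle_tool 0.65 s [-46.945  -8.683  36.745] t [-14.462  -0.55   20.065] z [0.02  0.034 0.042]
top ring_cutter 0.59 s [-25.547   3.703  27.741] t [15.179 31.562 43.596] z [0.02  0.038 0.055]
scene ring_cutter 0.55 s [-30.39    2.358  30.852] t [-31.417   1.299  35.566] z [0.022 0.039 0.055]
top stamp 0.52 s [-20.819  -3.568  18.812] t [-19.421  -3.747  16.28 ] z [0.021 0.07  0.076]
L -45 [0.036 0.04  0.041]
L -33 [0.038 0.04  0.041]
L 0 [0.037 0.039 0.04 ]
L 20 [0.036 0.038 0.041]
L 33 [0.036 0.038 0.039]
L 45 [0.036 0.038 0.039]
N -45 [0.033 0.035 0.035]
N -33 [0.035 0.036 0.038]
N 0 [0.034 0.036 0.038]
N 20 [0.035 0.036 0.037]
N 33 [0.035 0.037 0.038]
N 45 [0.034 0.036 0.038]Traceback (most recent call last):
  File "<stdin>", line 16, in <module>
IndexError: list index out of range
```

```bash
python3 -m jog '[[0.5,0,-1.5,0,0,0,0],[0.5,0,-3,0,0,0,0],[0.5,0,-4.5,0,0,0,0],[0.5,0,-4.5,0,0,0,0]]'
python3 - <<'E'
from h import *
np.set_printoptions(precision=3,suppress=True)
P=look('top','t17')[2];look('scene','s17')
for l in('pencil','boxwood_stick','ring_cutter','stamp'):
  for r in bot.regions_of('top',l)[:1]: print(l,r['conf'],np.nanmedian(P[r['pixels']],0),np.nanpercentile(P[r['pixels']],98,axis=0))
a=cv2.resize(cv2.imread('pics/t17.png')[125:245,170:300],(430,397),interpolation=cv2.INTER_CUBIC);b=cv2.resize(cv2.imread('pics/s17.png')[110:240,210:330],(366,397),interpolation=cv2.INTER_CUBIC)
cv2.imwrite('pics/c17.png',np.hstack([a,b]))
E
```

```text
time: 31.0
ee_pos: [0.4453, -0.1502, 0.2084]
tcp_rot: [-90.0, 0.0, 82.1]
wrist_force: [-0.3, 0.7, 0.1]
opening: 0.0425
pencil 0.43 [ 0.583 -0.151  0.006] [ 0.66  -0.144  0.01 ]
boxwood_stick 0.74 [0.525 0.321 0.037] [0.595 0.333 0.042]
ring_cutter 0.57 [0.482 0.19  0.046] [0.512 0.2   0.055]
stamp 0.56 [0.586 0.15  0.069] [0.607 0.171 0.076]
```

View pics/c17.png

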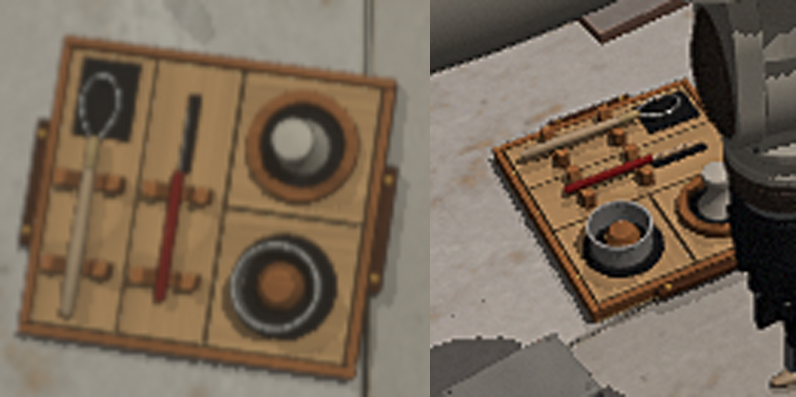

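All four pieces are in place: the ring round its post at (278,285), the stamp upright in its socket at (297,145), the loop over the broad pad and the needle over its strip. The gripper is clear of everything, so I'm handing in.

```bash
python3 -c "
from workcell import bot
print(bot.job_done(), bot.get_obs()['time'])"
```

```text
the job is handed in; nothing more can be done
the job is handed in; nothing more can be done
```

The kit is packed in the order you gave: ring cutter over its post, stamp foot down in its socket, then the loop tool and the needle tool in their rests. I handed the job in at about 31 s.

**Seating:** The final pictures show the ring round the post and the stamp upright inside the collar. Both tools lie in their two notches with the loop and needle over the rubber. Measured tops along the handles were about 0.038 m (loop) and 0.036 m (needle), level, which matches seated tools.

**Forces:** The highest reading printed was about 16 N, when the stamp touched the socket floor. Forces were read only at the end of each move.

**Checks that disagreed or fell short:**
- **Ring:** its top read up to 0.055 m where I expected about 0.051 m. It still looks level and seated in both views.
- **Gripper opening:** it read 3 to 5 mm under the true size on the ring and the needle handle. Both were held firmly and level.
- **Needle tool:** in the last top view its detection was spread over other parts of the tray, so I relied on the heights and the picture.
- **Boxwood stick:** in the last look the network mistook the loop tool's handle for it, so its position was not re-measured. I never touched it or moved near it.
- **Pencil:** it measured unmoved.

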